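Restock the feed-tin row on the pull-out shelf

TASK

Restock the tin row on the pull-out shelf, oldest first: bring the older tin, now at the back of its row, forward until it stands up against the front lip, then set the new tin from the bench down close behind it in the same row, upright and without dropping either. Then slide the shelf fully home, away from you, with the tins still in place. Leave the carton in the other row, and the dish, log and clipper, as they are.

Things in the scene. Friction and masses are not known exactly. Their poses are not given: they have to be found in the camera images.
- shelf (a joint): Slide of the pull-out shelf on its fixed plinth, m. 0 = pulled out towards the robot (the start, against a stop), 0.090 = fully home against a stop. It moves level along the +x axis of shelf_floor, stays where it is left and needs about 3 to 5 N to push.
- shelf_floor (a point): Centre of the plywood shelf's floor, upper face, 32 mm above the bench; moves with the shelf. x: front (robot side) to back, y: left, z: up. Clear floor x = -100 to +100 mm between a front and a rear lip, each 12 mm thick, 14 mm high. Two rows along x, centred at y = +55 and -55 mm, each 66 mm wide between 12 mm high guide strips. One row holds the old tin, the other the carton; it varies which.
- shelf_pull (a point): Middle of the front (robot side) face of the shelf's finger pull, an upright tab 60 mm wide (y) and 12 mm thick (x) in line with the front lip, midway between the rows; push here to slide the shelf home. 112 mm in front of shelf_floor, 44 mm above the bench; the face runs from 26 to 62 mm above the bench. Axes as shelf_floor.
- plinth: Fixed wooden plinth the shelf slides on, 212 mm long in x, 222 mm wide, side cheeks 40 mm and a back board 75 mm above the bench. Origin on the bench, under its middle; same axes as the shelf, whose centre comes to lie over it when home.
- old_tin: Older feed tin: plain upright round aluminium tin with a paper band, 56 mm diameter, 80 mm tall, about 0.22 kg, standing on the shelf towards the back of one of the rows. Origin at the centre of its underside, z up.
- new_tin: New feed tin, identical to the old one (56 mm diameter, 80 mm tall, 0.15 to 0.3 kg), standing on the bench to the left or right of the shelf. Origin at the centre of its underside, z up.
- carton: Square brown carton, 54 x 54 mm, 84 mm tall, standing in the other row of the shelf. To be left in its place on the shelf. Origin at the centre of its underside, z up.
- dish: Cream glazed ceramic bowl on the bench, 120 mm across, 42 mm high. Leave alone. Origin at the centre of its underside.
- gnaw_log: Pine gnawing log lying on the bench, 110 mm long along its x, 44 mm thick, on the opposite side of the shelf from the new tin. Leave alone. Origin at the centre of its underside.
- clipper: Chrome nail clipper lying on the bench, 62 mm long along its x, 15 mm wide and high. Leave alone. Origin at the centre of its underside.
Not all that is in view belongs to the job. What is shaped like the old_tin but black is not meant.

How it is judged (in metres and radians):
On the way, in this order (a step that is already met when the one before it is completed fails the run):
1. the older tin stands at the front of its row, within 15 mm of the front lip (x of old_tin in the frame of shelf_floor below -0.057 m and angle between old_tin's own z axis and vertical below 0.1 rad and z of old_tin in the frame of shelf_floor between -0.004 and 0.004 m), for 0.2 s.
2. the new tin stands released behind the older tin in the same row, and the older tin is still at the front (all of step 1 and horizontal distance between new_tin and old_tin below 0.09 m and x of new_tin in the frame of shelf_floor above -0.025 m and angle between new_tin's own z axis and vertical below 0.1 rad and z of new_tin in the frame of shelf_floor between -0.004 and 0.004 m and ((y of old_tin in the frame of shelf_floor between 0.042 and 0.068 m and y of new_tin in the frame of shelf_floor between 0.042 and 0.068 m) or (y of old_tin in the frame of shelf_floor between -0.068 and -0.042 m and y of new_tin in the frame of shelf_floor between -0.068 and -0.042 m)) and contact force between each of new_tin, old_tin and the fingers below 0.2 N), for 0.2 s.
3. the shelf is fully home (within 6 mm) (value of joint shelf above 0.084 m), for 0.2 s.
At the end, for the whole second after the job is handed in: Shelf within 6 mm of home; older tin upright on it within 15 mm of the front lip; new tin upright behind it in the same row, centres at most 90 mm apart; both released and at rest; carton upright in its row, shifted on the shelf by no more than about 18 mm (all of step 2 and linear speed of each of old_tin, new_tin below 0.02 m/s and value of joint shelf above 0.084 m and angle between carton's own z axis and vertical below 0.1 rad and distance of carton from where it was at the start of the episode between 0.072 and 0.108 m and z of carton in the frame of shelf_floor below 0.004 m); the robot touches nothing.
It fails at once if a tin or the carton is tipped over (more than 0.5 rad) (angle between any of old_tin, new_tin, carton's own z axis and vertical above 0.5 rad).
It fails at once if a tin is dropped (moves faster than 0.5 m/s while not held) ((contact force between old_tin and the fingers below 0.05 N and linear speed of old_tin above 0.5 m/s) or (contact force between new_tin and the fingers below 0.05 N and linear speed of new_tin above 0.5 m/s)).
It fails at once if the dish, log or clipper is moved by more than 30 mm (distance of any of dish, gnaw_log, clipper from where it was at the start of the episode above 0.03 m).
It also fails if it takes over 70 s, if anything falls off the work surface, if the arm or the gripper's body presses on something with over 40 N, if the wrist force passes 120 N, or if a joint passes its speed limit or range.

ROBOT

A 7-joint arm with a two-finger parallel gripper is mounted at the origin on the work surface. World frame = base frame: x ahead of the robot, y to its left, z up, the work surface at z = 0. Lengths are in mm, angles in degrees, forces in N, time in s.
With the tool pointing down it reaches from about 400 to 925 mm from the base axis. Payload 4.1 kg.
Tool frame: the origin (TCP) lies midway between the tips of the shut fingers; the grasp point (between the pads) lies 19 mm behind it; x points along the fingers, z is the direction in which the jaws open and shut, and the axes are right-handed (so a half turn about x gives the same grasp; the last joint's range is limited). The gripper opens to 85 mm and grips with 20 to 120 N. Pads are 22 mm wide; open, the fingers measure 114 mm over their backs; the gripper's body (76 mm by 85 mm) begins 54 mm behind the grasp point. The pads swing forward as they close: fully open they stand 13 mm farther back than shut.
Start: joints at [-77.12, 22.827, 2.584, 88.041, -1.071, 69.15, -2.905], TCP at [206.791, 616.264, 231.347] pointing down, gripper open.
Joint ranges: [-161.44, 161.44], [-28.35, 127.94], [-78.24, 83.42], [0, 140.83], [-78.03, 258.03], [13.02, 114.36], [-168.23, 168.23]. Speed limits (degrees/s): [147.25, 147.25, 180, 180, 180, 180, 180].

INTERFACE

Orientations are given as [roll, pitch, yaw] about the fixed x, y, z axes, in that order (R = Rz(yaw) Ry(pitch) Rx(roll)).
In Python, from cell import manip gives the robot as it stands. The module is installed in compiled form; this text tells all that it offers. Calls block until the motion is done:
- manip.reach(position, orientation): joint-space move of the TCP to a pose.
- manip.move_l(position, v=150, attitude=None): straight line of the TCP; attitude=None keeps the orientation; v is the mean speed in mm/s.
- manip.move_joints(angles): joint-space move.
- manip.ungrasp() and manip.grasp(): open the fingers fully, or close them until they stop; the grip force is fixed at half the most.
- manip.dwell(seconds).
- manip.solve_ik(position, orientation): joint angles nearest the present ones, or None.
- manip.camera(name): name is "side" or "top" or "wrist"; returns a dict with "img" (400x640x3 uint8, red, green, blue), "fx", "fy", "cx", "cy" (pixels), "origin" and "rotation" of the camera in the world. Camera axes: x right, y down, z forward; pixel columns grow to the right and rows downward; lengths in mm; the calibration is good to about 2 mm. The wrist camera is an equidistant fisheye: a pixel r from the principal point sees the ray r / f radians off the axis. A picture is of the moment at which its call begins. There is no depth.
A pose or a line that the arm cannot do raises manip.MotionError and nothing moves.
- manip.job_done(): hands the job in, once; it reports no verdict.
Readings, each from a call of its own:
- manip.get_t(): time.
- manip.get_qpos(): joint angles.
- manip.get_dq(): joint speeds.
- manip.get_tau(): joint torques, N m.
- manip.get_tcp_pos(): TCP position.
- manip.get_orientation(): TCP orientation.
- manip.get_force(): force on the tool from outside, world axes, zero at the start.
- manip.get_torque(): the same for the moment, N m.
- manip.get_opening(): opening from 0.0 (shut) to 1.0 (fully open).
Only numpy, scipy, OpenCV 4.12 (cv2) and the standard library are available. Lean on these libraries where they do the work, as an engineer would, in place of code of your own. Each camera call takes 0.05 s, during which the arm holds its last target.

## Working session

There is one attempt and no reset: what is moved stays moved. The work goes in short steps, each a Python script; the robot and the scene stay as the last script left them, time stands still between calls to the robot, and variables do not carry over. Pictures are saved under pics/ and viewed, and the job is handed in when it is done.

```bash
mkdir -p pics
cat > h.py <<'E'
import numpy as np, cv2
from cell import manip
def snap(n,tag):
    c=manip.camera(n); cv2.imwrite(f'pics/{tag}.png',c['img'][:,:,::-1]); np.savez(f'pics/{tag}.npz',**c); return c
def load(tag): return dict(np.load(f'pics/{tag}.npz'))
def ray(c,u,v):
    x,y=(u-c['cx'])/c['fx'],(v-c['cy'])/c['fy']
    d=np.array([x,y,1.]); d=np.array(c['rotation'])@d
    return np.array(c['origin'],float),d/np.linalg.norm(d)
def onz(c,u,v,z):
    o,d=ray(c,u,v); return o+d*(z-o[2])/d[2]
def tri(c1,p1,c2,p2):
    o1,d1=ray(c1,*p1);o2,d2=ray(c2,*p2)
    s=np.linalg.lstsq(np.c_[d1,-d2],o2-o1,rcond=None)[0]
    a,b=o1+s[0]*d1,o2+s[1]*d2
    return (a+b)/2,np.linalg.norm(a-b)
def proj(c,p):
    q=np.array(c['rotation']).T@(np.array(p,float)-np.array(c['origin']));return c['fx']*q[0]/q[2]+c['cx'],c['fy']*q[1]/q[2]+c['cy']
E
python3 - <<'E'
from h import *
for n in('side','top','wrist'):
    c=snap(n,n+'0'); print(n,{k:np.round(c[k],3).tolist() for k in c if k!='img'})
print(manip.get_t(),manip.get_orientation(),manip.get_opening())
E
```

```text
side {'fx': 412.362, 'fy': 412.362, 'cx': 315.69, 'cy': 197.314, 'origin': [214.609, -612.802, 662.527], 'rotation': [-130.707, -0.812, -28.765]}
top {'fx': 454.488, 'fy': 454.488, 'cx': 323.46, 'cy': 197.75, 'origin': [497.675, -8.635, 1174.64], 'rotation': [-177.069, 0.415, -88.728]}
wrist {'fx': 309.707, 'fy': 309.707, 'cx': 323.011, 'cy': 197.815, 'origin': [131.016, 640.956, 372.625], 'rotation': [161.867, 0.111, 71.482]}
0.15 [-175.2214034    89.9149652  -103.76391349] 0.9992734210547138
```

View pics/side0.png

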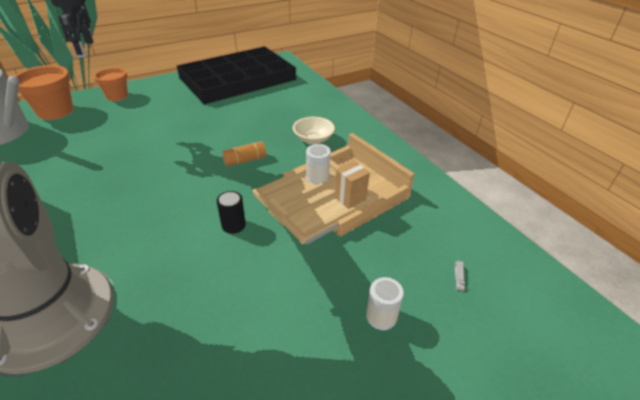

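View pics/top0.png

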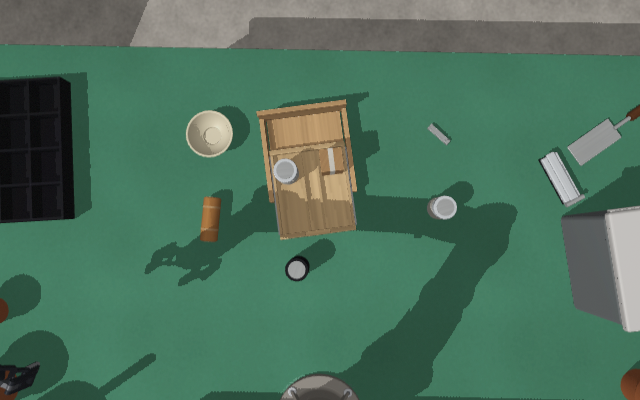

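View pics/wrist0.png

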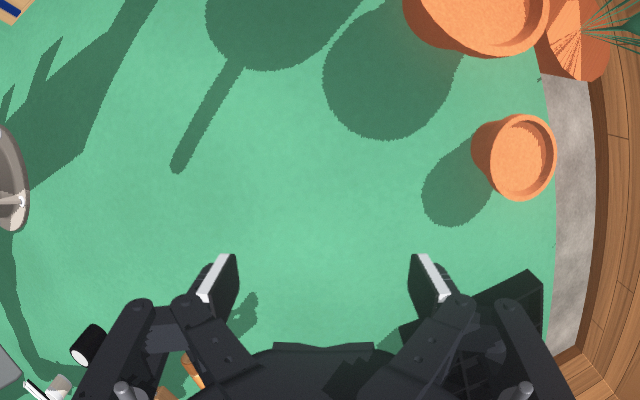

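The side view shows the old tin on the shelf at about (318,163), the carton at (354,187), the new tin on the bench at (384,303) and a black decoy at (231,212). In the top view these are at (285,170), (332,160), (442,207) and (297,268). Both white-grey tins fit the description, and the black one does not. I'll confirm this in a crop.

```bash
sed -i 's/^def ray/from scipy.spatial.transform import Rotation as Ro\ndef rot(c):\n    return Ro.from_euler("xyz",np.array(c["rotation"]),degrees=True).as_matrix()\ndef ray/; s/np.array(c\[.rotation.\])@d/rot(c)@d/; s/np.array(c\[.rotation.\]).T@/rot(c).T@/' h.py
python3 - <<'E'
from h import *
t=load('top0');s=load('side0')
a=cv2.resize(t['img'][90:250,240:480],None,fx=3.3,fy=3.3,interpolation=cv2.INTER_CUBIC)
cv2.imwrite('pics/tcrop.png',a[:,:,::-1])
a=cv2.resize(s['img'][125:335,215:475],None,fx=2.8,fy=2.8,interpolation=cv2.INTER_CUBIC)
cv2.imwrite('pics/scrop.png',a[:,:,::-1])
for n,p in dict(black=(297,268),new=(442,207),old=(285,170)).items(): print(n,onz(t,*p,80 if n!='old' else 112).round())
E
```

```text
black [384.  60.  80.]
new [ 537. -285.   80.]
old [615.  92. 112.]
```

View pics/tcrop.png

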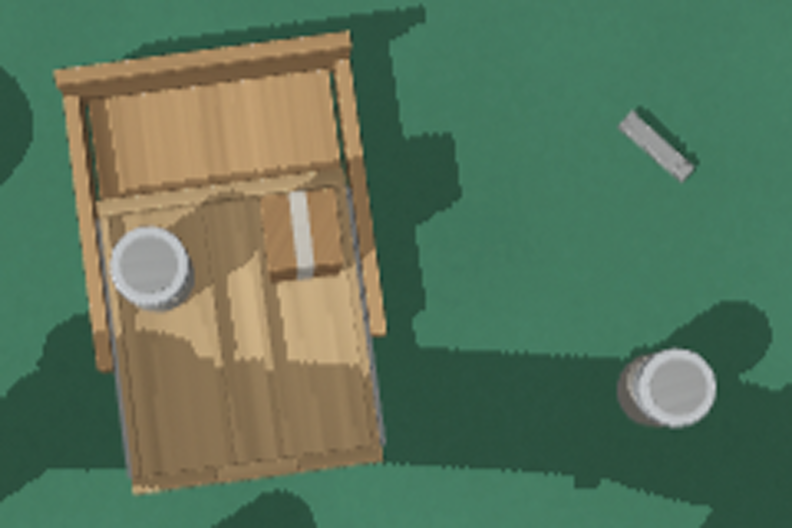

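View pics/scrop.png

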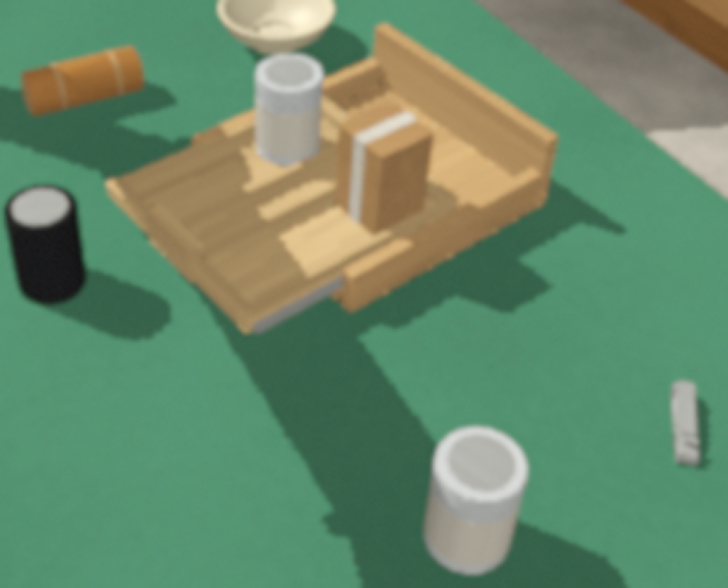

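The crops show two silver tins with paper bands. The one on the shelf, left row, is the old tin. The one on the bench to the right is the new tin. The black one has no band and is not meant. Next I'll measure the rims and the shelf edges.

Run:
```python
from h import *
t=load('top0');s=load('side0')
def seg(c,u,v,r,tag):
    im=c['img'][v-r:v+r,u-r:u+r]; im=cv2.resize(im,None,fx=8,fy=8,interpolation=cv2.INTER_CUBIC)
    hsv=cv2.cvtColor(im,cv2.COLOR_RGB2HSV)
    m=((hsv[...,1]<40)&(hsv[...,2]>110)).astype(np.uint8)*255
    cs,_=cv2.findContours(m,cv2.RETR_EXTERNAL,cv2.CHAIN_APPROX_NONE); k=max(cs,key=cv2.contourArea)
    e=cv2.fitEllipse(cv2.convexHull(k)); cv2.drawContours(im,[k],-1,(255,0,0),1)
    cv2.ellipse(im,e,(0,0,255),1)
    print(tag,(e[0][0]+.5)/8-.5+u-r,(e[0][1]+.5)/8-.5+v-r,np.array(e[1])/8,e[2])
    return im
ims=[seg(t,285,170,20,'told'),seg(t,443,207,20,'tnew'),seg(s,318,163,25,'sold'),seg(s,384,303,28,'snew')]
ims=[cv2.resize(i,(390,290)) for i in ims]
cv2.imwrite('pics/seg.png',np.vstack([np.hstack(ims[:2]),np.hstack(ims[2:])])[:,:,::-1])
```

```text
told 285.1833686828613 170.81874656677246 [23.97338676 26.18003273] 152.36239624023438
tnew 443.2297821044922 206.79016876220703 [23.92207909 27.29525948] 104.60100555419922
sold 317.7383804321289 162.67443656921387 [31.23032188 41.79242706] 3.9312353134155273
snew 383.9835567474365 302.84459495544434 [39.44683456 54.48125839] 8.980132102966309
```

View pics/seg.png

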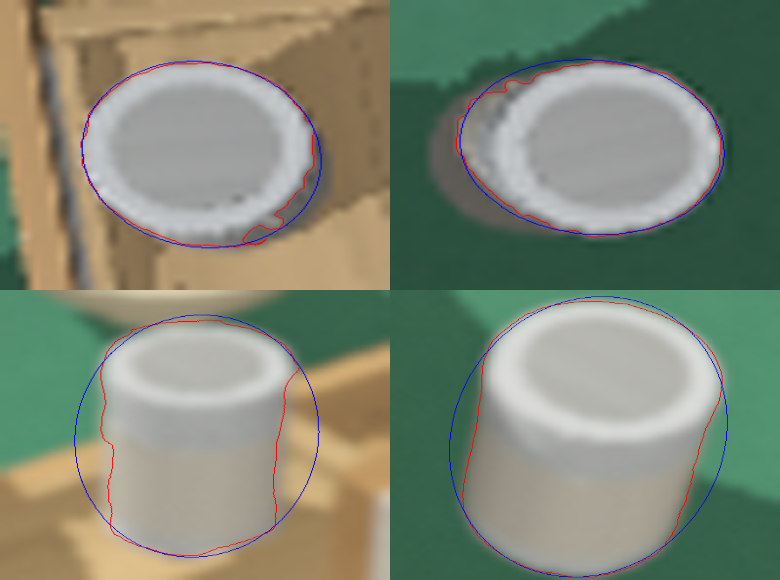

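The top masks follow the rims but pick up a bit of the sides, and the side-view masks take in the whole tin. I'll isolate the bright rims with a higher threshold and triangulate.

Run:
```python
from h import *
t=load('top0');s=load('side0')
def seg(c,u,v,r,thr,tag):
    im=c['img'][v-r:v+r,u-r:u+r]; im=cv2.resize(im,None,fx=8,fy=8,interpolation=cv2.INTER_CUBIC)
    hsv=cv2.cvtColor(im,cv2.COLOR_RGB2HSV)
    m=((hsv[...,1]<45)&(hsv[...,2]>thr)).astype(np.uint8)*255
    cs,h=cv2.findContours(m,cv2.RETR_CCOMP,cv2.CHAIN_APPROX_NONE)
    holes=[k for k,hh in zip(cs,h[0]) if hh[3]>=0]; k=max(holes,key=cv2.contourArea)
    e=cv2.fitEllipse(k); cv2.ellipse(im,e,(0,0,255),1)
    p=((e[0][0]+.5)/8-.5+u-r,(e[0][1]+.5)/8-.5+v-r); print(tag,np.round(p,2),np.round(np.array(e[1])/8,1))
    return p,im
R=[seg(t,285,170,20,185,'told'),seg(t,443,207,20,185,'tnew'),seg(s,318,155,20,200,'sold'),seg(s,384,290,22,210,'snew')]
ims=[cv2.resize(i[1],(390,290)) for i in R]
cv2.imwrite('pics/seg2.png',np.vstack([np.hstack(ims[:2]),np.hstack(ims[2:])])[:,:,::-1])
print('old',tri(t,R[0][0],s,R[2][0])); print('new',tri(t,R[1][0],s,R[3][0]))
```

```text
told [284.64 169.85] [18.4 18.5]
tnew [445.12 206.88] [18.2 18.4]Traceback (most recent call last):
  File "<stdin>", line 12, in <module>
  File "<stdin>", line 8, in seg
ValueError: max() iterable argument is empty
```

Run:
```python
from h import *
t=load('top0');s=load('side0')
def seg(c,u,v,r,tag):
    im=c['img'][v-r:v+r,u-r:u+r]; im=cv2.resize(im,None,fx=8,fy=8,interpolation=cv2.INTER_CUBIC)
    g=im.min(2); best=None
    for thr in range(150,240,3):   # largest near-elliptical hole
        cs,h=cv2.findContours((g>thr).astype(np.uint8),cv2.RETR_CCOMP,cv2.CHAIN_APPROX_NONE)
        if h is None: continue
        for k,hh in zip(cs,h[0]):
            if hh[3]>=0 and len(k)>20 and cv2.contourArea(k)>64*60 and cv2.pointPolygonTest(k,(8*r,8*r),False)>0:
                e=cv2.fitEllipse(k); best=(thr,e)
                break
    thr,e=best
    cv2.ellipse(im,e,(0,0,255),1)
    p=((e[0][0]+.5)/8-.5+u-r,(e[0][1]+.5)/8-.5+v-r); print(tag,thr,np.round(p,2),np.round(np.array(e[1])/8,1))
    return p,im
R=[seg(t,285,170,20,'told'),seg(t,445,207,20,'tnew'),seg(s,318,151,20,'sold'),seg(s,386,290,22,'snew')]
ims=[cv2.resize(i[1],(390,290)) for i in R]
cv2.imwrite('pics/seg2.png',np.vstack([np.hstack(ims[:2]),np.hstack(ims[2:])])[:,:,::-1])
print('old',tri(t,R[0][0],s,R[2][0])); print('new',tri(t,R[1][0],s,R[3][0]))
```

```text
told 186 [284.6  169.87] [18.9 19.1]
tnew 183 [445.13 206.9 ] [18.5 18.6]
sold 186 [318.01 150.33] [ 9.6 16.3]
snew 204 [386.54 289.91] [20.9 25.7]
old (array([616.30017642,  92.80463541, 110.74698103]), np.float64(1.4930636535559416))
new (array([ 538.46908009, -293.31074136,   78.09745423]), np.float64(1.2165063861538485))
```

View pics/seg2.png

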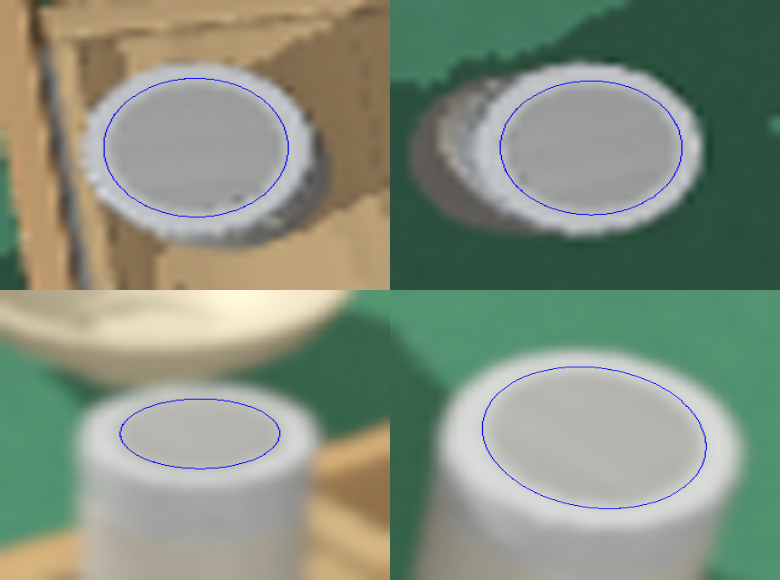

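The ellipses sit on the lids. Triangulated tops are at 111 mm (old; 112 expected) and 78 mm (new; 80 expected). Next, the shelf corners in both views.

Run:
```python
from h import *
t=load('top0');s=load('side0')
a=cv2.resize(t['img'][205:245,270:370],None,fx=8,fy=8,interpolation=cv2.INTER_CUBIC)
b=cv2.resize(s['img'][175:255,245:325],None,fx=3.2,fy=3.2,interpolation=cv2.INTER_CUBIC)
b2=cv2.resize(t['img'][95:175,250:370],None,fx=3.2,fy=3.2,interpolation=cv2.INTER_CUBIC)
o=np.zeros((580,800,3),np.uint8); o[:320]=a; o[322:578,:256]=b; o[322:578,260:644]=b2
cv2.imwrite('pics/fr.png',o[:,:,::-1])
```

```text
(no output)
```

View pics/fr.png

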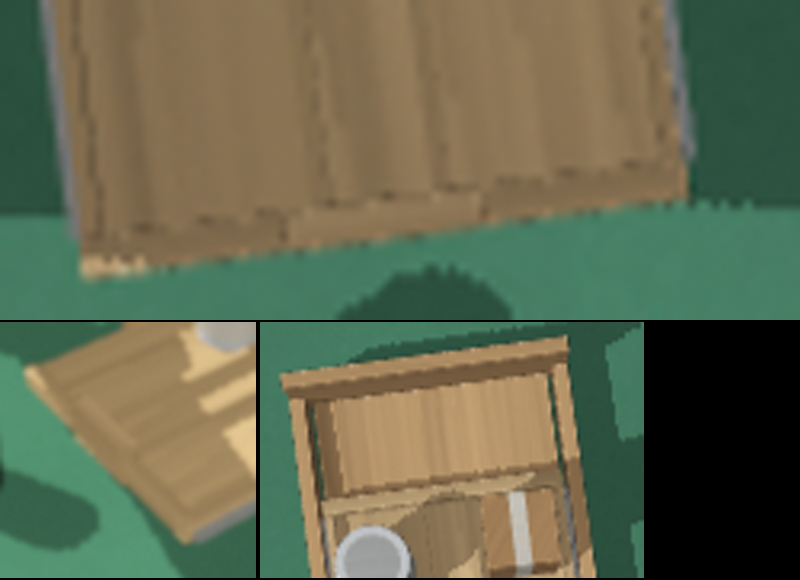

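The front lip's outer corners are at top px (280,239.7) and (355.8,230.5). In the side view they are at about (253.6,191) and (303.5,243). The pull tab is between px (306,~235) and (330,~231). The back board's top back corners are at (256.5,112.5) and (346,101).

Run:
```python
from h import *
t=load('top0');s=load('side0')
FL,FR=(280,239.5),(355.8,230.3)
print('tri FL',tri(t,FL,s,(253.8,190.5)),'FR',tri(t,FR,s,(304,242.7)))
a,b=onz(t,*FL,46)[:2],onz(t,*FR,46)[:2]
d=a-b; print('lip',a,b,np.linalg.norm(d),'yaw',np.degrees(np.arctan2(-d[0],d[1])))
# back board corners
p,q=onz(t,250+(282-260)/3.2,95+(376-322)/3.2,75)[:2],onz(t,250+(567-260)/3.2,95+(338-322)/3.2,75)[:2]
d2=p-q; print('board',p,q,np.linalg.norm(d2),np.degrees(np.arctan2(-d2[0],d2[1])))
# tab front top edge at z62
m,n=onz(t,270+288/8,205+248/8,62)[:2],onz(t,270+482/8,205+222/8,62)[:2]
d3=m-n;print('tab',m,n,np.linalg.norm(d3),np.degrees(np.arctan2(-d3[0],d3[1])))
# mid lip (outer face) -> floor centre 112 behind
y=np.arctan2(-d2[0],d2[1]); 
for y in (np.arctan2(-d[0],d[1]),np.arctan2(-d2[0],d2[1])):
    c=(a+b)/2+112*np.array([np.cos(y),np.sin(y)]); c2=(m+n)/2+112*np.array([np.cos(y),np.sin(y)])
    R=np.array([[np.cos(y),np.sin(y)],[-np.sin(y),np.cos(y)]])
    print('centre',c,c2,'old in shelf',R@([616.3,92.8]-c), 'board mid in shelf',R@((p+q)/2-c))
```

```text
tri FL (array([451.11747541, 105.78909804,  41.70560228]), np.float64(4.10488812995847)) FR (array([480.81228487, -84.58910819,  28.3080051 ]), np.float64(10.79471609657143))
lip [449.3975648  106.13628102] [476.32030707 -81.03792957] 189.1005530435018 yaw 8.185163224972504
board [760.75503782 168.2881287 ] [794.61050799 -49.13244075] 220.04067097057867 8.85068928626036
tab [460.02470672  41.23023717] [469.26273919 -17.78800748] 59.73687676614712 8.896230490809824
centre [573.71800667  28.49490982] [575.50279369  27.66684894] old in shelf [51.30350071 57.58751249] board mid in shelf [206.31236295   1.72729705]
centre [573.52531262  29.78150211] [575.31009964  28.95344123] old in shelf [51.96138384 55.68679868] board mid in shelf [206.31095259  -1.9701321 ]
```

Shelf yaw is about 8.8° and its centre about (574.5, 29). The measured widths agree with the given sizes: tab 59.7 mm (60) and back board 220 mm (222). The old tin lies at (51.5, 56) in the shelf frame, which matches the left row. The side-view triangulation of the lip corners disagreed by 4 to 11 mm, so I'll check from above with the wrist camera.

```bash
cat >> h.py <<'E'
YAW=np.radians(8.8); C=np.array([574.5,29.0])
def W(x,y): c,s=np.cos(YAW),np.sin(YAW); return C+np.array([c*x-s*y,s*x+c*y])
def S(p): c,s=np.cos(YAW),np.sin(YAW); return np.array([[c,s],[-s,c]])@(np.array(p)[:2]-C)
def ori(jaw,tilt=0):  # jaw: world deg of tool z; tilt: rotate about shelf y (deg), + leans body to robot
    j=np.radians(jaw); x=np.array([0,0,-1.]); z=np.array([np.cos(j),np.sin(j),0]); 
    R=np.c_[x,np.cross(z,x),z]
    ax=np.array([-np.sin(YAW),np.cos(YAW),0])
    R=Ro.from_rotvec(-np.radians(tilt)*ax).as_matrix()@R
    import warnings; warnings.simplefilter('ignore')
    return Ro.from_matrix(R).as_euler('xyz',degrees=True).tolist()
def wray(c,u,v):
    a=np.array([u-c['cx'],v-c['cy']]); r=np.hypot(*a); th=r/c['fx']
    d=np.r_[np.sin(th)*a/max(r,1e-9),np.cos(th)]; return np.array(c['origin'],float),rot(c)@d
def wonz(c,u,v,z):
    o,d=wray(c,u,v); return o+d*(z-o[2])/d[2]
def wproj(c,p):
    q=rot(c).T@(np.array(p,float)-np.array(c['origin'])); th=np.arctan2(np.hypot(q[0],q[1]),q[2]); n=np.hypot(q[0],q[1])
    return c['cx']+c['fx']*th*q[0]/n, c['cy']+c['fx']*th*q[1]/n
def undist(c,f=250,w=800,h=600):
    u,v=np.meshgrid(np.arange(w),np.arange(h)); x=(u-w/2)/f;y=(v-h/2)/f; r=np.hypot(x,y); th=np.arctan(r); k=c['fx']*th/np.maximum(r,1e-9)
    return cv2.remap(c['img'],(c['cx']+k*x).astype(np.float32),(c['cy']+k*y).astype(np.float32),cv2.INTER_CUBIC)
E
python3 - <<'E'
from h import *
for nm,p in (('old',(616.3,92.8)),('new',(538.5,-293.3)),('put',W(-8,55))):
    for k in (0,180):
        q=manip.solve_ik([*p,240],ori(98.8+k)); print(nm,k,None if q is None else np.round(q,1))
for k in (8.8,98.8,-81.2,188.8):
    for t in(0,20,30):
        q=manip.solve_ik([*W(-130,0),44],ori(k,t)); print(k,t,None if q is None else np.round(q,1))
E
```

```text
old 0 [-30.9  21.2  24.4  91.8  -9.2  69.   94.1]
old 180 [-44.5  25.1  44.1  92.1 -18.3  70.3 -78. ]
new 0 [-21.3  35.3  69.6  93.8 -34.1  75.2 152.8]
new 180 [-16.2  28.8  57.9  93.7 -25.5  71.8 -34.5]
put 0 [-35.1  14.9  27.2  99.9  -7.4  66.9  93. ]
put 180 [-49.9  18.3  46.7 100.3 -14.3  67.6 -80.4]
8.8 0 [-42.   21.8  41.7 126.1 -22.8  39.6  24.4]
8.8 20 [-43.8  12.7  41.7 140.7 -46.4  13.8  48.3]
8.8 30 None
98.8 0 [-33.3  19.3  30.9 125.9 -15.8  38.5 107.6]
98.8 20 [ 34.3  12.6 -43.2 139.   34.3  14.   60. ]
98.8 30 None
-81.2 0 [-52.9  28.   56.8 126.3 -35.1  43.1 -53.5]
-81.2 20 [-50.5  14.6  49.7 140.8 -54.6  15.8 -33.6]
-81.2 30 None
188.8 0 [ -61.4   40.8   72.6  126.4  -51.7   52.6 -127.6]
188.8 20 [ -50.5   14.6   49.7  140.8  -54.6   15.8 -123.6]
188.8 30 None
```

Run:
```python
from h import *
manip.reach([616,93,240],ori(98.8))
print(manip.get_tcp_pos(),manip.get_t())
c=snap('wrist','w1'); print(c['origin'],c['rotation'])
cv2.imwrite('pics/w1u.png',undist(c)[:,:,::-1])
```

```text
[615.83663924  94.49342911 239.87804486] 2.5167
[537.04795584  81.78224034 382.1524023 ] [ 1.61895300e+02 -2.98644744e-04  9.89423361e+01]
```

View pics/w1.png

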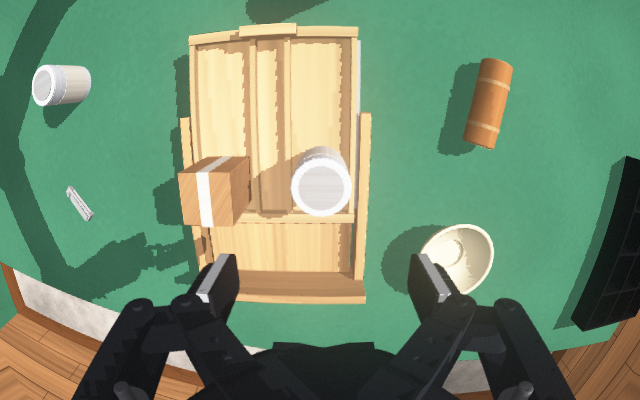

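The wrist view is clear: the old tin's top is at (321,187), the carton at (215,190), the front lip along the top of the image from (190,37) to (358,28), and the pull tab at (268,30). I'll measure from it.

Run:
```python
from h import *
c=load('w1')
# tin rim
r=40;u0,v0=321,187
im=cv2.resize(c['img'][v0-r:v0+r,u0-r:u0+r],None,fx=6,fy=6,interpolation=cv2.INTER_CUBIC)
m=((cv2.cvtColor(im,cv2.COLOR_RGB2HSV)[...,1]<14)&(im.min(2)>185)).astype(np.uint8)
k=max(cv2.findContours(m,0,1)[0],key=cv2.contourArea); e=cv2.fitEllipse(cv2.convexHull(k)); cv2.ellipse(im,e,(255,0,0),1)
a=cv2.resize(c['img'][15:75,180:370],None,fx=4.2,fy=4.2,interpolation=cv2.INTER_CUBIC)
o=np.zeros((580,800,3),np.uint8);o[:252,:798]=a;o[260:580,:320]=cv2.resize(im,(320,320)); 
b=cv2.resize(c['img'][195:310,170:380],None,fx=2.2,fy=2.2,interpolation=cv2.INTER_CUBIC); o[260:513,330:792]=b
cv2.imwrite('pics/m1.png',o[:,:,::-1])
p=((e[0][0]+.5)/6-.5+u0-r,(e[0][1]+.5)/6-.5+v0-r); print(p,np.array(e[1])/6, wonz(c,*p,112), S(wonz(c,*p,112)))
print('pred FL,FR corners px',wproj(c,[*W(-112,95),46]),wproj(c,[*W(-112,-95),46]),wproj(c,[*W(-100,88),32]),wproj(c,[*W(-100,22),32]))
```

```text
(321.17233022054035, 185.13946533203125) [60.2033844  62.67379761] [612.61986956  91.98886511 112.        ] [47.3075412  56.41558409]
pred FL,FR corners px (np.float64(358.04327185755994), np.float64(25.69946055096034)) (np.float64(187.8081721574074), np.float64(35.08523291943172)) (np.float64(350.396997863371), np.float64(38.39797324682962)) (np.float64(290.74395917470537), np.float64(38.412565936210115))
```

View pics/m1.png

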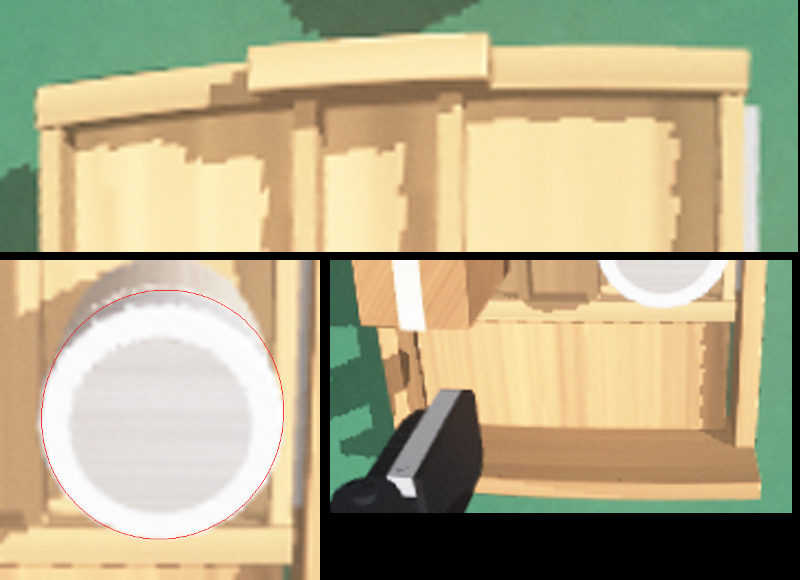

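Run:
```python
from h import *
c=load('w1'); t=load('top0')
tt=wonz(c,321.6,188.2,112); print('old',tt,S(tt))
L,R=wonz(c,358.5,26.9,46)[:2],wonz(c,189,36,46)[:2]; d=L-R
y=np.degrees(np.arctan2(-d[0],d[1])); print(L,R,np.linalg.norm(d),y, (L+R)/2+112*np.array([np.cos(YAW),np.sin(YAW)]))
# tab front top edge z62
m,n=wonz(c,180+490/4.2,15+35/4.2,62)[:2],wonz(c,180+248/4.2,15+47/4.2,62)[:2]; d=m-n
print('tab',m,n,np.linalg.norm(d),np.degrees(np.arctan2(-d[0],d[1])),(m+n)/2+112*np.array([np.cos(YAW),np.sin(YAW)]))
# two-view heights: tab corners & lip corners (top cam + wrist)
def tri2(o1,d1,o2,d2):
    s=np.linalg.lstsq(np.c_[d1,-d2],o2-o1,rcond=None)[0]; return ((o1+s[0]*d1+o2+s[1]*d2)/2).round(1),np.linalg.norm(o1+s[0]*d1-o2-s[1]*d2).round(1)
for nm,pt,pw in (('tabL',(306,236),(180+490/4.2,15+35/4.2)),('tabR',(330.2,232.7),(180+248/4.2,15+47/4.2)),('FL',(280,239.5),(358.5,26.9)),('FR',(355.8,230.3),(189,36)),('oldlid',(284.6,169.87),(321.6,188.2))):
    print(nm,tri2(*ray(t,*pt),*wray(c,*pw)))
# carton top corners
for p in ((245,157),): print('carton-ish',S(wonz(c,*p,116)))
```

```text
old [615.41559658  92.81723578 112.        ] [50.19708697 56.80649686]
[450.55828   106.4361767] [479.43395791 -80.28317412] 188.93893391285943 8.791008146011789 [575.67769768  30.21091495]
tab [460.8894296   42.78403504] [469.37100732 -16.82112582] 60.20558413733368 8.098593438716383 [575.81179718  30.11586827]
tabL (array([459.6,  41.8,  55.7]), np.float64(0.7))
tabR (array([469.1, -17.6,  60. ]), np.float64(0.5))
FL (array([449.2, 106.8,  40.5]), np.float64(0.1))
FR (array([477.5, -81.8,  42. ]), np.float64(2.7))
oldlid (array([615.5,  92.9, 112. ]), np.float64(0.2))
carton-ish [ 20.03900164 -11.40759457]
```

The wrist and top views agree: old tin top at (615.5, 92.9, 112.0) with a 0.2 mm ray gap, tab top at 56–60 mm (62 given), lip top at about 41 mm (46 given). Shelf centre updated to (575.3, 29.7), yaw 8.8°. Now I'll grasp the old tin.

```bash
sed -i 's/574.5,29.0/575.3,29.7/' h.py
python3 - <<'E'
from h import *
print(S([615.5,92.9]))
manip.dwell(.3);print(manip.get_tcp_pos(),manip.get_force())
manip.move_l([615.5,92.9,140],v=150)
manip.dwell(.2);print(manip.get_tcp_pos())
manip.move_l([615.5,92.9,66],v=80)
manip.dwell(.3);print(manip.get_tcp_pos(),manip.get_force())
manip.grasp()
manip.dwell(.3);print(manip.get_opening(),manip.get_tcp_pos(),manip.get_force(),manip.get_t())
snap('wrist','w2');snap('side','s2')
E
```

```text
[49.39548579 56.30600309]
[615.93534193  93.28709548 239.96986102] [ 0.17162036 -0.45959747  0.02434879]
[616.30606023  92.97566058 141.20331285]
[615.70328907  92.97451092  66.38116875] [-0.63635433 -0.24805787  0.0011588 ]
0.6435822508372374 [615.92074045  92.88831778  66.40055605] [ 0.03911812 -0.61046804  4.43111786] 5.95
```

View pics/w2.png

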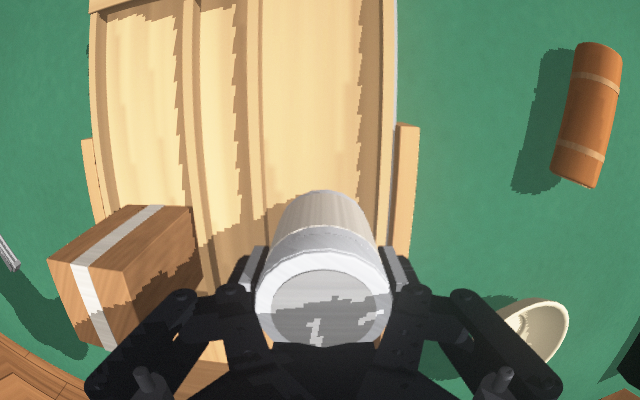

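View pics/s2.png

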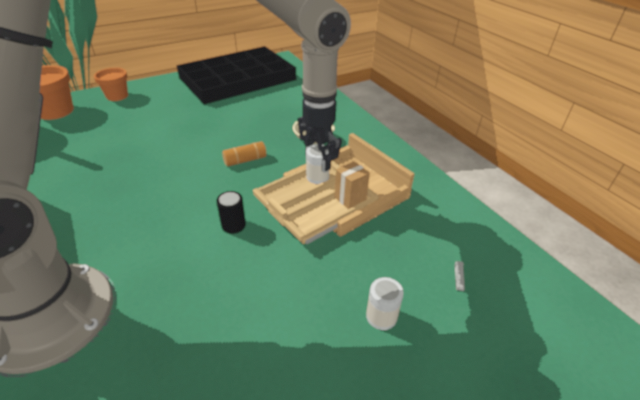

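The old tin is held between both pads, rim at (322,300). Opening is 0.64, about 55 mm, as expected for a 56 mm tin. I'll lift it slightly, carry it forward and lower it.

Run:
```python
from h import *
p=manip.get_tcp_pos()
manip.move_l([615.5,92.9,72],v=40); manip.dwell(.3)
print(manip.get_tcp_pos(),manip.get_force(),manip.get_opening())
x,y=W(-69.5,55.5)
manip.move_l([x,y,72],v=60); manip.dwell(.4)
print(manip.get_tcp_pos(),S(manip.get_tcp_pos()),manip.get_force())
for z in (69,68,67,66.3,65.8):
    manip.move_l([x,y,z],v=20); manip.dwell(.15); f=manip.get_force(); print(z,manip.get_tcp_pos()[2],f)
    if f[2]>3: break
snap('wrist','w3'); print(manip.get_t())
```

```text
[615.25081403  92.88061185  71.72633352] [ 0.27507759  0.31189212 -1.97941978] 0.6411517787960169
[498.14422538  73.8877151   71.98564002] [-69.48743173  55.47129488] [-0.15624712 -0.28580826 -1.88025227]
69 69.00853857887148 [ 0.83763678 -0.2672334  -2.14109439]
68 68.0219819435483 [-0.36899266 -0.74208435 -2.05222585]
67 66.99502644274109 [-0.95162351 -0.72400234 -2.06719451]
66.3 66.36769072843302 [-0.46155568  0.56470186 -1.66360759]
65.8 66.30847835523828 [-1.61571997 -0.18081495  6.27815411]
11.2833
```

View pics/w3.png

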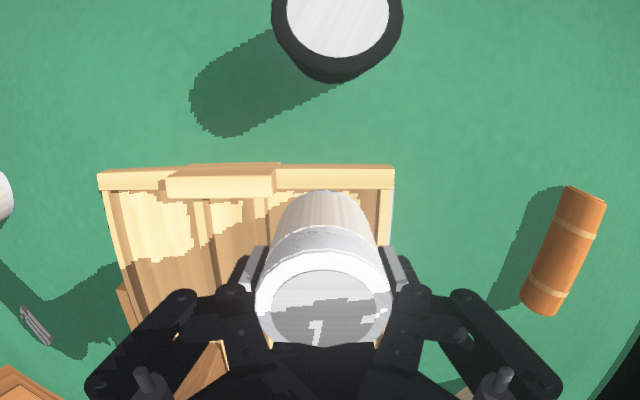

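The tin touched down at TCP z ≈ 66.3, close behind the lip (lip at image row 175, tin foot at row 192). Releasing, retreating, checking from above.

Run:
```python
from h import *
manip.ungrasp(); manip.dwell(.2)
p=manip.get_tcp_pos(); print(manip.get_opening(),manip.get_force())
manip.move_l([p[0],p[1],150],v=100)
manip.move_l([p[0]+60,p[1]-60,240],v=200); manip.dwell(.3)
snap('wrist','w4');snap('top','t4'); print(manip.get_t())
```

```text
0.9989774425133262 [-0.42859261  0.49475413  0.52750021]
14.0583
```

View pics/w4.png

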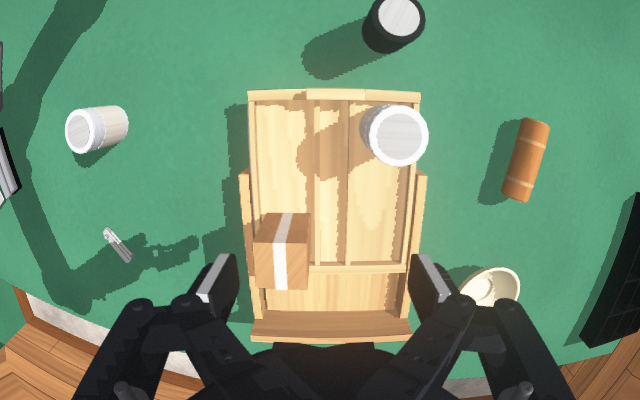

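The old tin's top is at (399,135), in the left row against the front lip (front lip at row ~92).

```bash
python3 - <<'E'
from h import *
c=load('w4')
def lid(c,u0,v0,r,z):
    im=cv2.resize(c['img'][v0-r:v0+r,u0-r:u0+r],None,fx=6,fy=6,interpolation=cv2.INTER_CUBIC); g=im.min(2);b=None
    for thr in range(170,252,2):
        cs,h=cv2.findContours((g>thr).astype(np.uint8),cv2.RETR_CCOMP,cv2.CHAIN_APPROX_NONE)
        if h is None: continue
        for k,hh in zip(cs,h[0]):
            if hh[3]>=0 and cv2.contourArea(k)>36*150 and cv2.pointPolygonTest(k,(6*r,6*r),False)>0: b=(thr,cv2.fitEllipse(k))
    if b is None: print('none');return
    e=b[1];p=((e[0][0]+.5)/6-.5+u0-r,(e[0][1]+.5)/6-.5+v0-r);w=wonz(c,*p,z); print(b[0],np.round(p,1),np.array(e[1])/6,w,S(w))
lid(c,399,135,36,112)
w=wonz(c,399,135,112);print(w,S(w))
print('pred FL FR',wproj(c,[*W(-112,95),46]),wproj(c,[*W(-112,-95),46]))
w=wonz(c,84,131,80);print('new rough',w)
E
python3 - <<'E'
import cv2
i=cv2.imread('pics/w4.png')
cv2.imwrite('pics/w4c.png',cv2.resize(i[75:185,235:445],None,fx=3.8,fy=3.8,interpolation=2))
E
```

```text
248 [398.8 136.1] [46.87138367 47.63217672] [498.33896812  73.04178767 112.        ] [-69.42439633  54.6055325 ]
[497.31226346  72.99783255 112.        ] [-70.44573953  54.71916607]
pred FL FR (np.float64(421.1447343883516), np.float64(92.55790822445564)) (np.float64(247.17151077392174), np.float64(90.85674672570572))
new rough [ 536.62943412 -282.06613103   80.        ]
```

View pics/w4c.png

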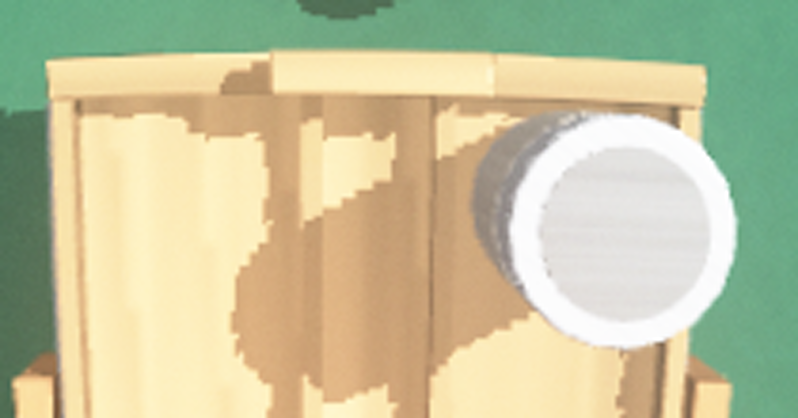

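Old tin is at (-69.4, 54.6) in the shelf frame, which meets step 1, and the shelf did not move. Next, the new tin: hover, look, then grasp.

Run:
```python
from h import *
for j in (98.8,70,45,20,-10):
    q=manip.solve_ik([538.5,-293.3,220],ori(j)); print(j,None if q is None else np.round(q,1))
manip.reach([538.5,-293.3,220],ori(45)); manip.dwell(.3)
c=snap('wrist','w5'); print(manip.get_tcp_pos(),c['origin'],manip.get_t())
```

```text
98.8 [ -2.3  22.9  35.7  94.9 -14.3  66.9 135.8]
70 [ -5.1  23.8  39.8  94.9 -16.3  67.2 108.7]
45 [ -7.4  24.7  43.2  95.  -18.   67.5  85.2]
20 [ -9.5  25.7  46.5  95.  -19.8  67.9  61.8]
-10 [-12.4  27.3  51.4  95.1 -22.7  68.6  34.3]
[ 538.9226036  -292.51841794  220.07837588] [ 482.43222974 -236.39151268  362.32459675] 15.5833
```

View pics/w5.png

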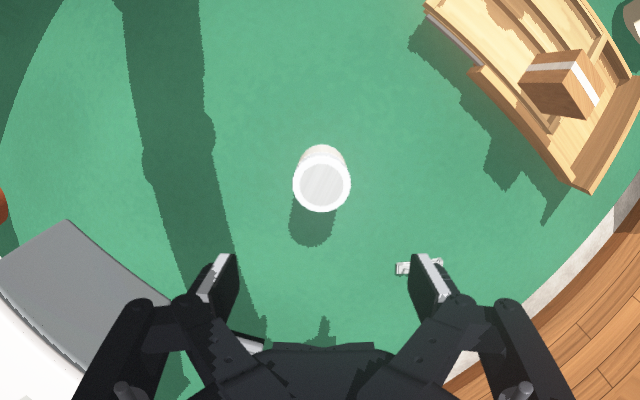

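The new tin's lid is at about (322,185), and the clipper at about (410,267) sits to the right, partly hidden by a finger.

Run:
```python
from h import *
c=load('w5');t=load('top0')
u0,v0,r=322,185,32
im=cv2.resize(c['img'][v0-r:v0+r,u0-r:u0+r],None,fx=6,fy=6,interpolation=cv2.INTER_CUBIC); g=im.min(2)
for thr in range(200,254,4):
    cs,h=cv2.findContours((g>thr).astype(np.uint8),cv2.RETR_CCOMP,cv2.CHAIN_APPROX_NONE)
    for k,hh in zip(cs,h[0]):
        if hh[3]>=0 and cv2.contourArea(k)>36*300: 
            e=cv2.fitEllipse(k);p=((e[0][0]+.5)/6-.5+u0-r,(e[0][1]+.5)/6-.5+v0-r);print(thr,np.round(p,1),np.array(e[1])/6,wonz(c,*p,80))
            o1,d1=ray(t,445.13,206.9);o2,d2=wray(c,*p);s=np.linalg.lstsq(np.c_[d1,-d2],o2-o1,rcond=None)[0]; print(o1+s[0]*d1,o2+s[1]*d2)
print('clip',onz(t,431,127,12),onz(t,448,141,12))
```

```text
232 [320.4 184.8] [36.27622477 38.64459483] [ 537.12370322 -293.96320664   80.        ]
[ 538.1652836  -294.4112901    72.46521713] [ 538.528948   -295.44245592   72.74594118]
236 [321.  184.7] [41.3384552  43.13604736] [ 537.43085491 -293.49078767   80.        ]
[ 538.06416485 -293.69759677   75.21777591] [ 538.3242011  -294.41825485   75.41418349]
240 [321.  184.6] [42.11999512 43.63322957] [ 537.37086119 -293.43978204   80.        ]
[ 538.0726641  -293.75758423   74.98641744] [ 538.31151748 -294.41655943   75.16605348]
244 [321.  184.6] [42.74824524 44.19150289] [ 537.36216023 -293.43877756   80.        ]
[ 538.07439723 -293.76981664   74.9392397 ] [ 538.31203323 -294.42526445   75.11791642]
248 [320.9 184.6] [43.44080607 44.81416321] [ 537.36426721 -293.45901362   80.        ]
[ 538.07554744 -293.77793482   74.90792966] [ 538.31932589 -294.45119987   75.09145175]
clip [ 745.61179746 -271.98392932   12.        ] [ 710.15801216 -316.007606     12.        ]
```

New tin is at (537.7, -293.5). Top height is 75–78 mm from two views, near the 80 mm given. The clipper is about 180 mm away. Grasping.

Run:
```python
from h import *
x,y=537.7,-293.5
manip.move_l([x,y,105],v=150); manip.dwell(.2)
manip.move_l([x,y,35],v=80); manip.dwell(.3); print(manip.get_tcp_pos(),manip.get_force())
manip.grasp(); manip.dwell(.3); print(manip.get_opening(),manip.get_force(),manip.get_tcp_pos())
manip.move_l([x,y,60],v=40); manip.dwell(.2); print(manip.get_force(),manip.get_opening())
manip.move_l([x,y,240],v=150)
px,py=W(-6,55)
manip.reach([px,py,240],ori(98.8)); manip.dwell(.4)
print(manip.get_tcp_pos(),S(manip.get_tcp_pos()),manip.get_opening(),manip.get_force(),manip.get_t())
snap('wrist','w6');snap('side','s6')
```

```text
[ 537.92754404 -293.56903809   35.36267389] [-0.47212836 -0.0377086   0.27288787]
0.6455757130800163 [0.17137609 0.1118875  3.76884227] [ 538.06694435 -293.78967449   35.36612881]
[-0.12456354 -1.19050349 -2.05337836] 0.6414782489807958
[561.03395281  82.73170852 239.99541975] [-5.98501245 54.58994263] 0.6374685954621625 [ 0.09838212  1.00041792 -1.97804295] 22.85
```

View pics/w6.png

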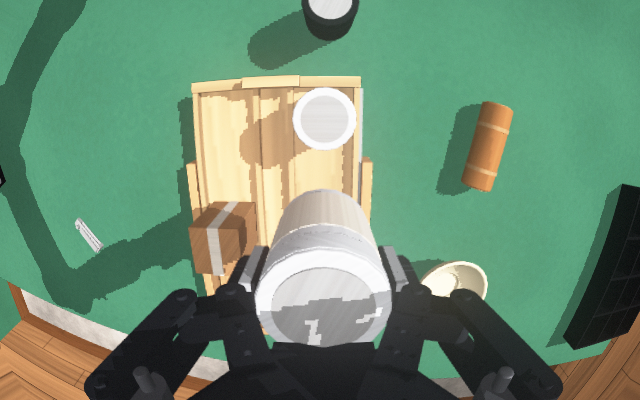

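View pics/s6.png

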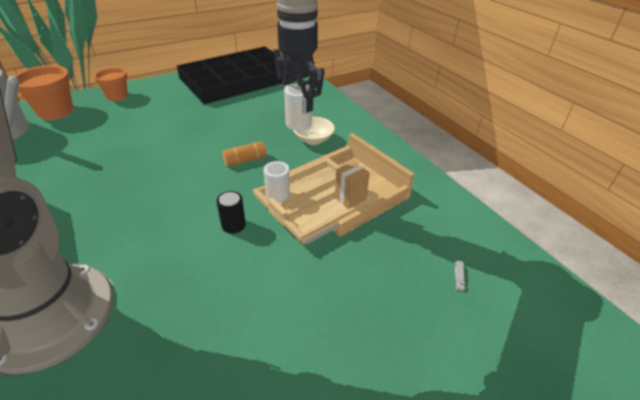

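The new tin is held upright and centred between the pads, and the old tin still stands at the front (323,118). Lowering with a force check.

Run:
```python
from h import *
x,y=W(-5,55.2)
manip.move_l([x,y,130],v=120); manip.dwell(.3); print(S(manip.get_tcp_pos()))
manip.move_l([x,y,75],v=60); manip.dwell(.3); print(S(manip.get_tcp_pos()),manip.get_force())
z=71
while z>63:
    manip.move_l([x,y,z],v=20); manip.dwell(.15); f=manip.get_force(); print(z,manip.get_tcp_pos()[2].round(2),np.round(f,1))
    if f[2]>2.5: break
    z-=0.7
print(manip.get_t()); snap('wrist','w7')
```

```text
[-4.73377355 55.22709732]
[-4.84941371 55.24571825] [ 0.43050611 -0.32978735 -2.03161679]
71 71.0 [-0.3 -0.  -1.8]
70.3 70.32 [ 0.2  0.2 -2. ]
69.6 69.59 [-0.2  0.5 -2.1]
68.89999999999999 68.89 [ 0.2  0.5 -2.2]
68.19999999999999 68.23 [-0.3  0.3 -1.7]
67.49999999999999 67.5 [-0.2  0.3 -1.3]
66.79999999999998 67.32 [-2.1  0.8  5.6]
28.5833
```

View pics/w7.png

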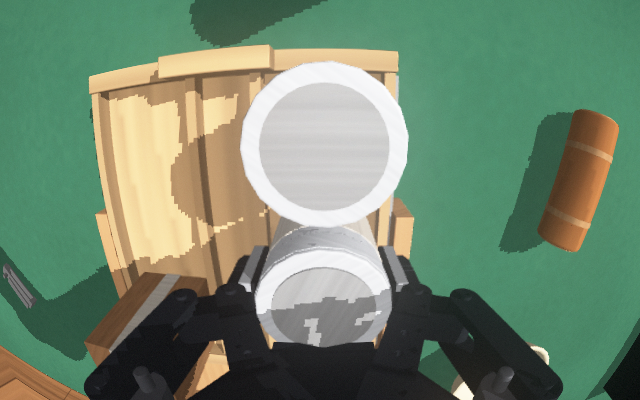

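It touched down at TCP z 67.4, which matches the bench grasp height of 35.4 plus 32. Releasing and checking.

```bash
python3 - <<'E'
from h import *
manip.ungrasp(); manip.dwell(.2)
p=manip.get_tcp_pos(); print(manip.get_opening(),manip.get_force())
manip.move_l([p[0],p[1],150],v=100)
manip.move_l([p[0]+20,p[1]-60,240],v=200); manip.dwell(.3)
snap('wrist','w8');snap('side','s8'); print(manip.get_t())
E
python3 - <<'E'
import cv2
i=cv2.imread('pics/s8.png')
cv2.imwrite('pics/s8c.png',cv2.resize(i[120:260,220:430],None,fx=3.8,fy=3.8,interpolation=2))
E
```

```text
1.0001213038910002 [ 0.56976531 -0.11995632  0.39931554]
31.3333
```

View pics/w8.png

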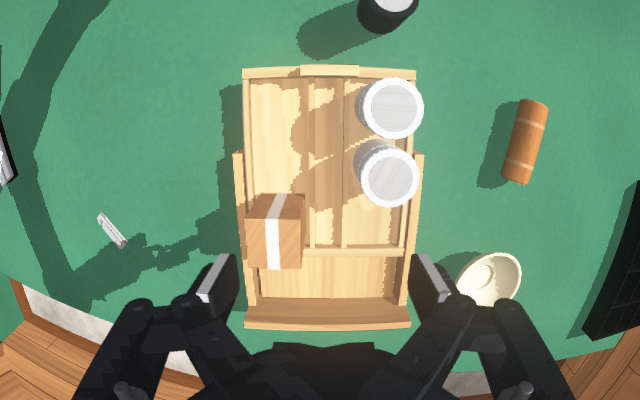

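View pics/s8c.png

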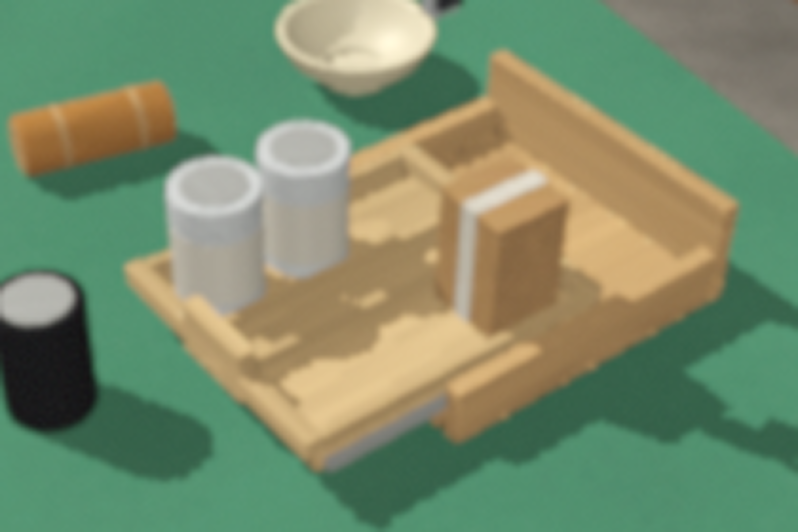

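Both tins stand upright in the left row: old lid at (394,109), new lid at (389,178). The carton is untouched. Next I'll check positions and then approach the pull with fingers shut, at TCP z 48. With an 8° lean the gripper body stays above the 112 mm tin tops.

Run:
```python
from h import *
c=load('w8')
for p in ((394,109),(389,178)): print(S(wonz(c,*p,112)))
for k in (98.8,278.8):
  for t in (0,8,-8):
    for x in (-142,-33):
        q=manip.solve_ik([*W(x,0),48],ori(k,t)); print(k,t,x,None if q is None else np.round(q,1))
o=ori(98.8,8); R=Ro.from_euler('xyz',o,degrees=True).as_matrix(); print('tool x',R[:,0],'(want negative z, +x: tip ahead)')
```

```text
[-68.44923893  55.1218309 ]
[-5.88992535 53.36479518]
98.8 0 -142 [-36.3  18.3  34.2 127.2 -16.4  38.7 108.3]
98.8 0 -33 [-31.5  27.6  30.7 113.1 -19.8  44.4 109.5]
98.8 8 -142 [-38.5  14.2  35.9 133.1 -19.   28.6 110.9]
98.8 8 -33 [-31.3  23.5  29.5 119.4 -21.8  33.6 111.7]
98.8 -8 -142 [-34.6  23.   33.3 121.4 -15.5  48.2 107.5]
98.8 -8 -33 [-31.   32.3  31.5 106.8 -18.9  54.7 108.5]
278.8 0 -142 [-62.3  38.5  72.7 127.6 -49.5  51.3 -39.1]
278.8 0 -33 [-56.2  50.7  72.3 113.6 -56.7  62.  -38.7]
278.8 8 -142 [-65.   32.2  72.9 133.5 -54.4  41.  -34.5]
278.8 8 -33 [-58.7  46.5  72.4 119.9 -62.8  53.1 -33. ]
278.8 -8 -142 [-59.6  44.9  72.5 121.9 -46.8  61.4 -41.2]
278.8 -8 -33 [-53.5  55.3  72.2 107.3 -52.6  71.1 -42.2]
tool x [ 0.13753481  0.02129151 -0.99026807] (want negative z, +x: tip ahead)
```

```bash
python3 - <<'E'
from h import *
manip.reach([*W(-145,0),200],ori(98.8,8)); manip.grasp(); manip.dwell(.2)
print(manip.get_opening(),S(manip.get_tcp_pos()))
manip.move_l([*W(-145,0),48],v=120); manip.dwell(.3)
print(manip.get_tcp_pos(),manip.get_force(),manip.get_t())
snap('wrist','w9');snap('side','s9')
E
python3 - <<'E'
import cv2
i=cv2.imread('pics/s9.png')
cv2.imwrite('pics/s9c.png',cv2.resize(i[100:260,200:430],None,fx=3.4,fy=3.4,interpolation=2))
E
```

```text
0.0027368306413054614 [-1.45004796e+02  1.41795234e-02]
[432.21225104   7.64029133  48.29723337] [ 0.77273863 -0.36078096 -0.18557009] 34.6917
```

View pics/w9.png

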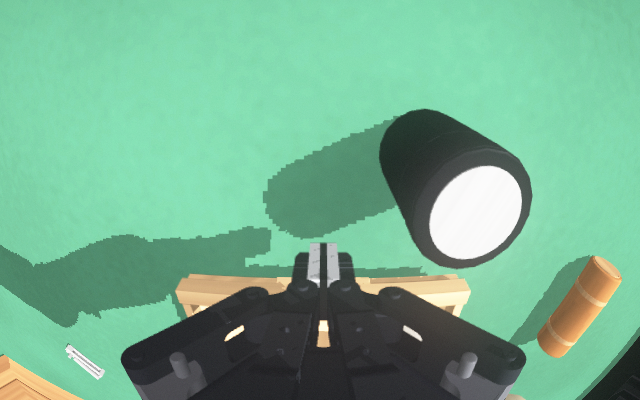

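View pics/s9c.png

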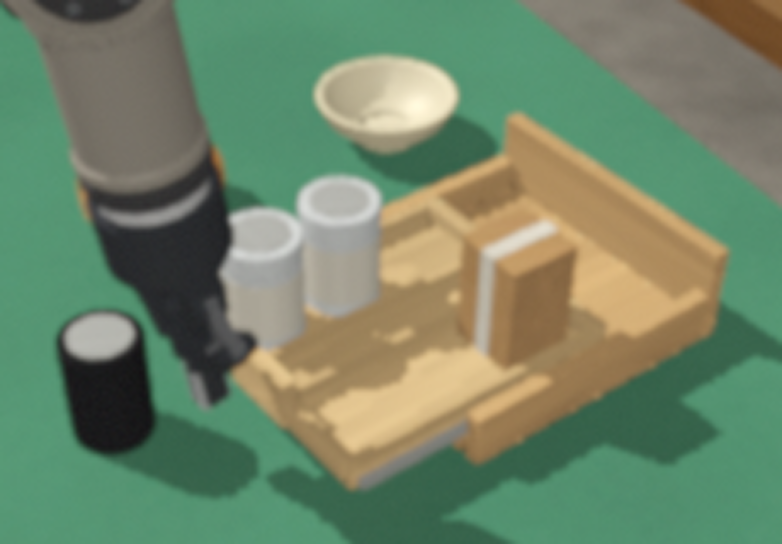

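The fingers are shut and in front of the pull. The lean keeps the gripper body clear of the old tin and the decoy. Pushing in steps with force monitoring.

Run:
```python
from h import *
for x in (-132,-126,-120,-112,-104):
    manip.move_l([*W(x,0),48],v=30); f=manip.get_force(); print(x,S(manip.get_tcp_pos()).round(1),manip.get_tcp_pos()[2].round(1),np.round(f,1))
print(manip.get_t())
snap('side','s10');snap('wrist','w10')
import cv2
i=cv2.imread('pics/s10.png')
cv2.imwrite('pics/s10c.png',cv2.resize(i[100:260,200:430],None,fx=3.4,fy=3.4,interpolation=2))
```

```text
-132 [-1.32e+02 -1.00e-01] 47.9 [ 0.3  0.1 -1. ]
-126 [-125.7   -0. ] 48.0 [-0.7  0.4  0.4]
-120 [-120.1    0. ] 47.9 [-1.2 -0.4 -1.3]
-112 [-111.1   -0. ] 48.2 [-0.7  1.1 -0.6]
-104 [-1.03e+02 -1.00e-01] 48.2 [-0.1  0.4 -0.2]
36.9083
```

View pics/s10c.png

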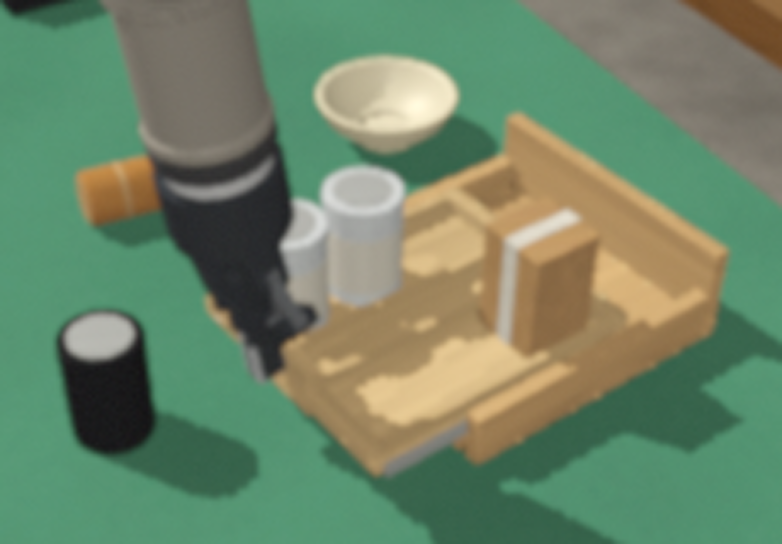

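View pics/w10.png

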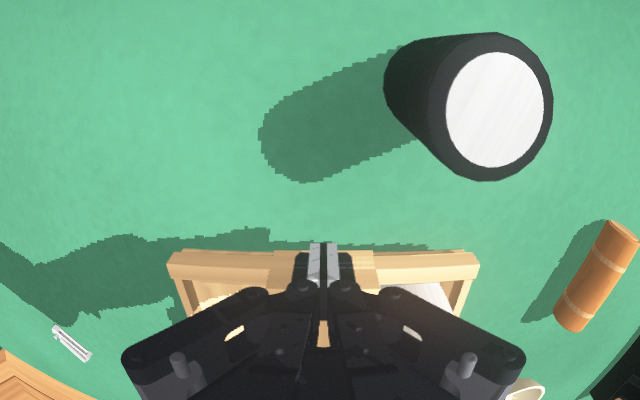

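The shelf is moving with the fingers and the tins are standing. The force reads near zero because it is taken after each step settles. Continuing towards home.

Run:
```python
from h import *
manip.move_l([*W(-60,0),48],v=35); print(S(manip.get_tcp_pos()).round(1),np.round(manip.get_force(),1))
manip.move_l([*W(-42,0),48],v=25); print(S(manip.get_tcp_pos()).round(1),np.round(manip.get_force(),1))
x=-40
while x<-22:
    manip.move_l([*W(x,0),48],v=15); f=manip.get_force(); print(x,S(manip.get_tcp_pos()).round(1),np.round(f,1))
    if f[0]<-8: break
    x+=1.5
print(manip.get_t())
```

```text
[-59.9   0. ] [-2.1 -0.7 -1.6]
[-41.2  -0. ] [-1.1  0.3 -0.2]
-40 [-39.7   0. ] [-0.2  0.6  0.3]
-38.5 [-38.3   0. ] [-1.5 -0.5  0.7]
-37.0 [-36.9   0. ] [-1.6 -0.1  0.4]
-35.5 [-35.3   0. ] [-1.4  0.1 -0.6]
-34.0 [-33.9   0. ] [-1.6 -0.9 -0.8]
-32.5 [-32.9   0. ] [-3.9 -0.3  0.8]
-31.0 [-32.8   0. ] [-7.  -1.2  3.5]
-29.5 [-32.8   0. ] [-9.8 -1.5  6.2]
41.3167
```

It reached a hard stop at TCP x -32.8, which is what an 11 mm half-width finger plus 90 mm of travel gives. Backing off and checking.

Run:
```python
from h import *
manip.move_l([*W(-75,0),48],v=60)
manip.move_l([*W(-100,0),230],v=150)
manip.reach([*W(60,0),290],ori(98.8)); manip.dwell(.4)
snap('wrist','w11');snap('side','s11'); print(manip.get_t(),manip.get_force())
i=cv2.imread('pics/s11.png')
cv2.imwrite('pics/s11c.png',cv2.resize(i[90:250,230:460],None,fx=3.4,fy=3.4,interpolation=2))
```

```text
44.825 [ 0.27800554 -0.09525382  0.01455367]
```

View pics/w11.png

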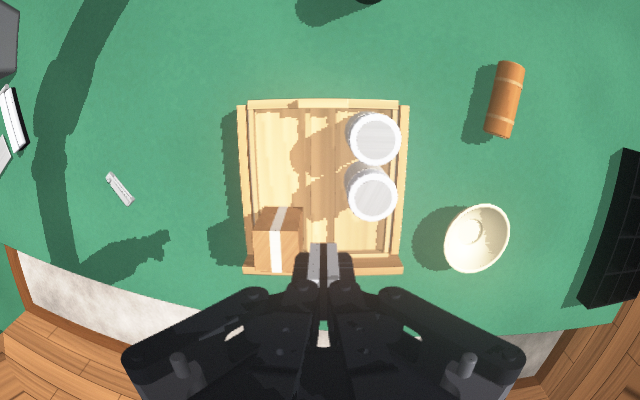

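View pics/s11c.png

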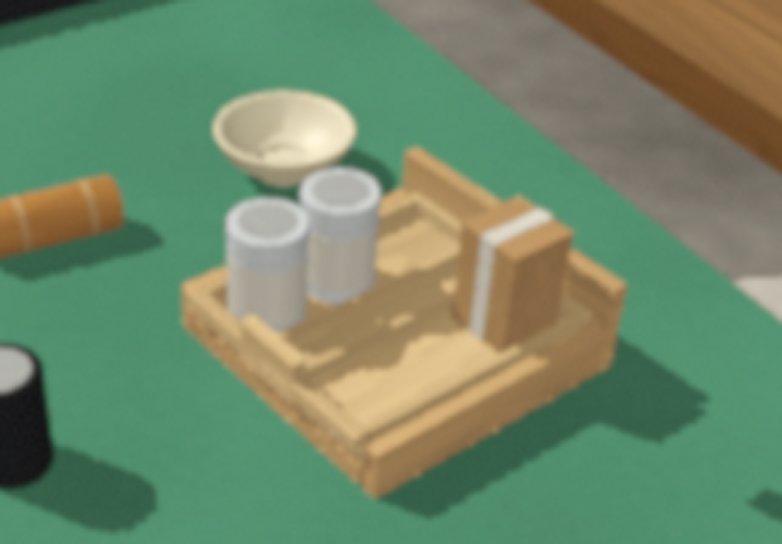

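The shelf is home, with its front lip at row ~102 level with the cheek ends at row ~106. Both tins are upright in the left row (lids at (375,139) and (372,194)), and the carton is upright in the right row. One numeric check, then I hand in.

Run:
```python
from h import *
c=load('w11')
for n,p,z in (('old',(375,139),112),('new',(372,194),112),('FL',(399,102.5),46),('FR',(248,101.5),46)): print(n,S(wonz(c,*p,z)).round(1)-[90,0])
print(manip.get_t()); manip.job_done()
```

```text
old [-70.1  54.2]
new [-9.7 53.4]
FL [-109.4   95. ]
FR [-110.5  -94.1]
44.825
the job is handed in; nothing more can be done
```

The tin row is restocked and the job is handed in at about 45 s of the 70 s allowed. I carried the old tin forward to the front lip and set the new tin close behind it. I then pushed the shelf home against its stop with shut fingers. `job_done()` gives no verdict, so what follows comes from my own last measurements.

| Check (shelf frame) | Measured | Required |
|---|---|---|
| Old tin x | about -70 mm | below -57 mm |
| Old tin y | 54 mm | 42 to 68 mm |
| New tin x | about -6 to -10 mm | above -25 mm |
| New tin y | 53 mm | 42 to 68 mm |
| Distance between tins | about 60–63 mm | below 90 mm |
| Shelf travel | hard stop; 90 mm by finger position, about 92 mm by camera | above 84 mm |

- **Final pictures:** both tins and the carton stand upright. I saw no shift of the carton, dish, log or clipper, but did not measure them. The arm was clear of everything, with the force reading near zero.
- **Readings that disagreed:** the first side-view triangulation of the lip corners was off by 4–11 mm, so I used the top and wrist views instead. Two-view heights for the lip and pull tab came out 2–6 mm below the given values. The new tin's top came out 2–5 mm low. Touching down with the force reading settled the floor height: the new tin landed 32 mm above the bench, as given.

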